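# Ready the dosing stand: seat its cup, find the cap's thread hand, hold the cap off

## Robot

A 6-joint arm with a two-finger parallel gripper is mounted at the origin on the work surface. World frame = base frame: x ahead of the robot, y to its left, z up, the work surface at z = 0. Lengths are in m, angles in rad, forces in N, time in s.
With the tool pointing down it reaches from about 0.4 to 0.825 m from the base axis. Payload 7 kg.
Tool frame: the origin (TCP) lies at the very end of the fingers, on their centre line; the grasp point (between the pads) lies arm.grip_point_offset behind it (arm.grip_point_offset is the distance from the TCP to the grasp point, in m); z points along the fingers, y is the line along which they close (so a half turn about z gives the same grasp; the last joint's range is limited). The gripper opens to 88 mm and grips with 3 to 60 N. Pads are 19 mm wide; open, the fingers measure 130 mm over their backs; the gripper's body (78 mm by 193 mm) begins 47 mm behind the grasp point.
Start: joints at [-0.909, 0.359, 0.012, 0, -1.224, -0.288], TCP at [0.246, -0.628, 0.227] pointing down, gripper open.
Joint ranges: [-3.07, 3.07], [-1.43, 2.12], [-1.02, 1.25], [-3.03, 1.67], [-3.05, -0], [-3.03, 3.03]. Speed limits (rad/s): [2.39, 2.39, 3.01, 3.14, 3.14, 3.14].

## Interface

Orientations are given as [roll, pitch, yaw] about the fixed x, y, z axes, in that order (R = Rz(yaw) Ry(pitch) Rx(roll)).
In Python, from station import arm gives the robot as it stands.
- The arm moves only by the shell command python3 -m crank 'ROWS' [OPENING] [FORCE]. ROWS is JSON, a list of rows, each an object of numbers: "dx", "dy", "dz": the shift along the tool's x, y, z in cm; "wx", "wy", "wz": the turn, a rotation vector about the tool's x, y, z in degrees. A call has exactly 10 rows; each row is the pose to reach, as a shift and turn from the pose commanded when the call began, along the tool's axes at that moment; what a row does not reach only later rows make up. A row lasts 1/8 s, in which the tool goes at most 62.5 mm and 10.7 degrees, less where a joint would pass 70% of its speed; a pose out of reach is approached as far as the arm can. A call with a gripper value outside its range is refused whole. OPENING is the finger opening in cm, from 0 to 8.76, set as the call begins (- or left out, the last holds). The fingers move at their own pace and stop on an object; FORCE is the grip in N (left out, the last holds). Time passes only in rows, so rows that repeat a pose let the fingers close, or fill a call up. It gives the time, the measured TCP pose, the force, the opening and the grip force at its end, in the units of the state.
- arm.get_state(): the state, without advancing time (a new reading comes with each control period).
- arm.grab_frame(name): name is "scene" or "top" or "wrist"; returns the picture (480x640x3 uint8, red, green, blue); there is no depth.
- arm.calibration(name): a dict with "fx", "fy", "cx", "cy" (pixels), "world_from_camera" (4x4, takes a point from camera to world coordinates). Camera axes: x right, y down, z forward; pixel columns grow to the right and rows downward; lengths in m; the calibration is good to about 2 mm. A picture is of the moment at which its call begins: read the wrist's pose just before it. calibration takes no time and is no camera call; for the wrist camera it gives the pose at the moment of the call.
- arm.job_done(): hands the job in; it is judged then, once.
Trained networks look in the newest picture that a camera, given by its name, has taken for a name from the list of things; names that differ only in an ending like _2 or _b are one class to them, and where a whole thing is asked for, a point or a joint stands for the part that bears it (a point fixed in the world has none). Each returns a list of dicts, best first, with "confidence" (0 to 1); they miss things now and then, are a little off and sometimes report something else, mostly with a low value. They report only what shows in the picture. A call takes as long as a camera call. They do not tell look-alikes from the thing itself.
- arm.find_in(camera, query): "centre" ([x, y, z] in m, in world coordinates, good to about 4 mm: the middle of the surface that is visible of it).
- arm.masks_of(camera, query): "pixels" (480x640 bool, what is visible of it).
- arm.mark_of(camera, query): "centre" ([x, y, z] in m, in world coordinates, good to about 4 mm: a listed point, or the origin of a listed thing).
The state is a dict: "t": time; "q": joint angles; "qd": joint speeds; "joint_efforts": joint torques, N m; "eef_pos": TCP position; "ee_rot": TCP orientation; "force": force on the tool from outside, world axes, zero at the start; "moment": the same for the moment, N m; "width": finger opening in m; "gripper_force": force on a finger pad.
Only numpy, scipy, OpenCV 4.12 (cv2) and the standard library are available. Lean on these libraries where they do the work, as an engineer would, in place of code of your own. Each camera call takes 0.05 s, during which the arm holds its last target. There are 200 camera calls.

## Task

Take the one of the three sample cups that fits the round recess of the dosing stand, set it fully down upright in the recess and let go. Then unscrew the cap of the stand's bottle: nobody knows whether its thread is right- or left-handed, so try a small turn each way, go on the way that gives until it is loose, and lift it straight off. Finish while still holding the cap in the gripper, level and still, well clear above the bottle (some 10 cm up), and leave all the other things on the table where they are.

Things in the scene. Friction and masses are not known exactly. Their poses are not given: they have to be found in the camera images.
- stand: Dosing stand, fixed to the table: grey base plate 170 x 260 x 12 mm with its middle at (45, 0) mm, a white bottle (60 mm across, axis at (0, +80) mm, shoulder 62 mm above the table), a white collar with a round recess, and a white tube block 62 mm square at (88, 0) mm, 90 mm high, its capped tubes up to 122 mm. Origin on the table top, x away from the robot at yaw 0, z up.
- seat (a point): Centre of the recess floor on the stand, at (0, -80, 12) mm in the stand's frame. The recess is round, 48 mm in diameter and 12 mm deep, in a 70 mm square collar whose top is 24 mm above the table; a seated cup's underside is at this point. z up.
- neck (a point): On the bottle's axis at its flat shoulder, (0, +80, 62) mm in the stand's frame: the cap's rim rests here. Coarse part-turn thread, its hand not visible and different from run to run: the wrong way (clockwise from above if right-handed) it stops hard within 0.2 rad; the other way it turns easily and is free between 1.0 and 2.1 rad from tight (best 1.3 to 1.7).
- cap: Grey ribbed screw cap on the bottle, 48 mm in diameter, 32 mm high, plus a 3 mm raised bar across its top along its own x axis; 45 g. Origin at the centre of its rim (underside), z up. When tight its x axis is along the stand's x within 0.06 rad and it has about 1.5 mm of vertical play. Grip its sides anywhere from 5 mm above the shoulder up.
- cup_small: Round open grey cup, 44 mm in diameter, 46 mm high, 3 mm wall, 30 g, standing on the table: the one that fits the recess (2 mm of play all round). Origin at the centre of its underside, z up.
- cup_wide: Round open grey cup, 58 mm in diameter, 46 mm high: too wide for the recess. Origin at the centre of its underside, z up. Leave alone.
- cup_square: Square open grey cup, 45 x 45 mm, 46 mm high: does not fit the recess. Origin at the centre of its underside, z up. Leave alone.
- sanitiser: Hand sanitiser bottle, 56 mm in diameter, 130 mm high, loose. Origin at the centre of its underside, z up. Leave alone.
- label_roll: Roll of labels standing on its end, 70 mm in diameter, 45 mm high, with a 40 mm hole, loose. Origin at the centre of its underside, z up. Leave alone.
- cassettes: Two white test cassettes stacked, 70 x 22 x 10 mm together, loose. Origin at the centre of the underside, x along the length. Leave alone.
There are look-alikes about, which are no part of the job. What is shaped like the cap but orange or pink is not meant.

How it is judged:
By the outcome, as a careful person would: the job done as asked, in the order asked, and still so for the second after the job is handed in, while the arm keeps its last pose, push and grip.
It also fails if it takes over 61 s, if anything falls off the work surface, if the arm or the gripper's body presses on something with over 40 N, if the wrist force passes 120 N, or if a joint passes its speed limit or range.

## Working session

There is one attempt and no reset: what is moved stays moved. The work goes in short steps, Python scripts to look and compute and a shell command to move; the robot and the scene stay as the last step left them, time stands still between calls to the robot, and variables do not carry over. Pictures are saved under pics/ and viewed, at most 10 in all, crops included, and the job is handed in when it is done.

```bash
ls; mkdir -p pics
python3 - <<'E'
from station import arm
import cv2, numpy as np
s=arm.get_state(); print({k:np.round(v,3) for k,v in s.items()}, arm.grip_point_offset)
for c in ["top","scene"]:
    im=arm.grab_frame(c); cv2.imwrite(f"pics/{c}0.png",im[:,:,::-1])
    for q in ["seat","neck","cap","cup_small","cup_wide","cup_square","stand","sanitiser","label_roll","cassettes"]:
        print(c,q,[(np.round(d["centre"],3).tolist(),round(d["confidence"],2)) for d in arm.mark_of(c,q)])
print(arm.get_state()["t"])
E
```

```text
pics
{'t': np.float64(0.0), 'q': array([-0.909,  0.359,  0.011, -0.   , -1.224, -0.288]), 'qd': array([ 0.001,  0.   ,  0.   ,  0.001, -0.002, -0.   ]), 'joint_efforts': array([-1.0000e-03, -5.8271e+01,  2.9306e+01,  6.9970e+00,  7.0000e-03,
       -0.0000e+00]), 'eef_pos': array([ 0.246, -0.628,  0.226]), 'ee_rot': array([ 3.14 , -0.   , -2.768]), 'force': array([ 0.221, -0.135,  0.163]), 'moment': array([ 0.017, -0.01 , -0.03 ]), 'gripper_force': np.float64(0.0), 'width': np.float64(0.087)} 0.0188
top seat [([0.522, 0.028, 0.012], 0.86)]
top neck [([0.549, 0.187, 0.062], 0.72), ([0.523, 0.03, 0.012], 0.3)]
top cap [([0.55, 0.189, 0.059], 0.76), ([0.412, 0.141, -0.005], 0.7), ([0.411, 0.217, 0.003], 0.6), ([0.523, 0.308, -0.002], 0.58)]
top cup_small [([0.573, -0.262, 0.001], 0.56)]
top cup_wide [([0.455, -0.258, 0.002], 0.62)]
top cup_square [([0.52, -0.388, -0.003], 0.93)]
top stand [([0.538, 0.106, -0.002], 0.61)]
top sanitiser [([0.649, 0.438, -0.004], 0.61), ([0.522, -0.387, -0.0], 0.54)]
top label_roll [([0.733, -0.151, -0.002], 0.94)]
top cassettes [([0.37, 0.384, 0.002], 0.69)]
scene seat [([0.52, 0.026, 0.011], 0.73)]
scene neck [([0.548, 0.187, 0.059], 0.9)]
scene cap [([0.411, 0.137, 0.004], 0.96), ([0.522, 0.304, 0.0], 0.94), ([0.41, 0.214, -0.003], 0.66)]
scene cup_small [([0.575, -0.263, 0.002], 0.62)]
scene cup_wide [([0.455, -0.252, -0.005], 0.8)]
scene cup_square [([0.521, -0.383, -0.002], 0.94)]
scene stand [([0.534, 0.108, 0.002], 0.85)]
scene sanitiser [([0.656, 0.436, -0.004], 0.65), ([0.458, -0.254, -0.005], 0.3), ([0.73, -0.147, -0.001], 0.24)]
scene label_roll [([0.73, -0.149, 0.001], 0.66)]
scene cassettes [([0.364, 0.385, -0.001], 0.55)]
1.1
```

View pics/top0.png

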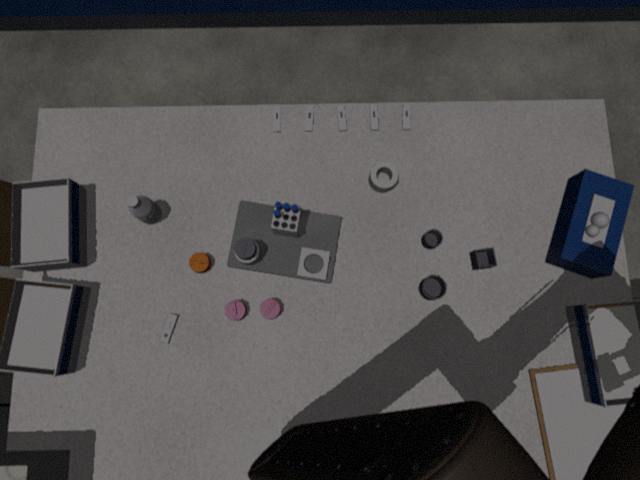

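View pics/scene0.png

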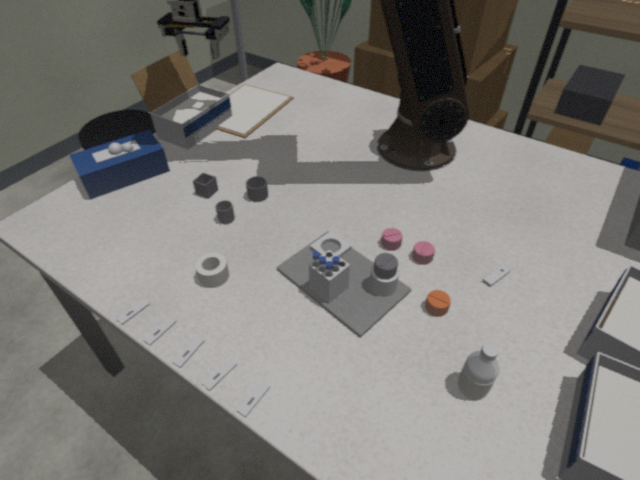

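The top view shows the round small cup at (431,239), the wide one at (431,288) and the square one at (483,259). The recess is at (314,263), the grey cap on the bottle at (246,250), and the orange and pink look-alikes around the stand. The scene view agrees with this.

```bash
cat > h.py <<'E'
from station import arm
import numpy as np
from scipy.spatial.transform import Rotation as Ro
def delta(p,yaw):
    s=arm.get_state(); R=Ro.from_euler("xyz",s["ee_rot"])
    d=R.inv().apply(np.array(p)-s["eef_pos"])*100
    w=(R.inv()*Ro.from_euler("xyz",[np.pi,0,yaw])).as_rotvec(degrees=True)
    print("t",round(s["t"],2),"pos",s["eef_pos"].round(4),"rot",s["ee_rot"].round(3),"q6",round(s["q"][5],2),"| d cm",d.round(2),"w deg",w.round(1))
def marks(cam,qs):
    arm.grab_frame(cam)
    for q in qs: print(cam,q,[(np.round(d["centre"],4).tolist(),round(d["confidence"],2)) for d in arm.mark_of(cam,q)])
E
python3 -c "
from h import *
delta([.574,-.262,.20],2.974)"
```

```text
t 1.1 pos [ 0.2465 -0.6284  0.2266] rot [ 3.142 -0.    -2.768] q6 -0.29 | d cm [-43.87  22.14   2.65] w deg [ 0. -0. 31.]
```

```bash
python3 -m crank '[{"dx":-4,"dy":2,"dz":0.2,"wz":3},{"dx":-9,"dy":4.5,"dz":0.5,"wz":6},{"dx":-14,"dy":7,"dz":0.8,"wz":10},{"dx":-19.5,"dy":10,"dz":1.2,"wz":14},{"dx":-25,"dy":12.5,"dz":1.5,"wz":18},{"dx":-30.5,"dy":15.5,"dz":1.8,"wz":22},{"dx":-35.5,"dy":18,"dz":2.1,"wz":25},{"dx":-40,"dy":20,"dz":2.4,"wz":28},{"dx":-43,"dy":21.5,"dz":2.6,"wz":30},{"dx":-43.9,"dy":22.1,"dz":2.7,"wz":31}]' 8.7 15
python3 - <<'E'
from h import *
import cv2
delta([.574,-.262,.02],2.974)
im=arm.grab_frame("wrist"); cv2.imwrite("pics/w1.png",im[:,:,::-1])
for q in ["cup_small","cup_wide"]: print(q,[(np.round(d["centre"],4).tolist(),round(d["confidence"],2)) for d in arm.mark_of("wrist",q)])
print(arm.calibration("wrist"))
E
```

```text
t 1.1 pos [ 0.2465 -0.6284  0.2266] rot [ 3.142 -0.    -2.768] q6 -0.29 | d cm [-43.87  22.14  20.65] w deg [ 0. -0. 31.]
cup_small []
cup_wide []
{'fx': 350.6179206628824, 'fy': 350.6179206628824, 'cx': 319.86195594330377, 'cy': 238.42394938453822, 'world_from_camera': array([[-0.36499353,  0.89948139,  0.24023519,  0.18155556],
       [ 0.93100914,  0.35227041,  0.09553821, -0.65450903],
       [ 0.00130709,  0.25853199, -0.96600181,  0.38505896],
       [ 0.        ,  0.        ,  0.        ,  1.        ]])}$[0]: bad value
```

View pics/w1.png

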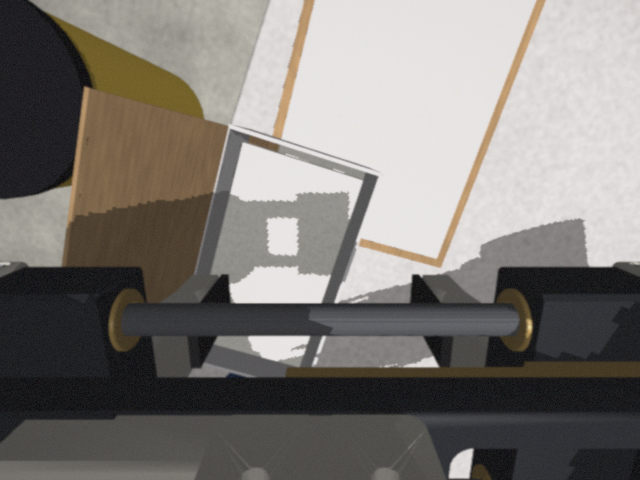

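The picture shows only the start pose: the move was refused, so nothing moved. I'll retry with all six keys as floats.

```bash
python3 -m crank '[{"dx":-4.0,"dy":2.0,"dz":0.2,"wx":0.0,"wy":0.0,"wz":3.0},{"dx":-9.0,"dy":4.5,"dz":0.5,"wx":0.0,"wy":0.0,"wz":6.0},{"dx":-14.0,"dy":7.0,"dz":0.8,"wx":0.0,"wy":0.0,"wz":10.0},{"dx":-19.5,"dy":10.0,"dz":1.2,"wx":0.0,"wy":0.0,"wz":14.0},{"dx":-25.0,"dy":12.5,"dz":1.5,"wx":0.0,"wy":0.0,"wz":18.0},{"dx":-30.5,"dy":15.5,"dz":1.8,"wx":0.0,"wy":0.0,"wz":22.0},{"dx":-35.5,"dy":18.0,"dz":2.1,"wx":0.0,"wy":0.0,"wz":25.0},{"dx":-40.0,"dy":20.0,"dz":2.4,"wx":0.0,"wy":0.0,"wz":28.0},{"dx":-43.0,"dy":21.5,"dz":2.6,"wx":0.0,"wy":0.0,"wz":30.0},{"dx":-43.9,"dy":22.1,"dz":2.7,"wx":0.0,"wy":0.0,"wz":31.0}]' 8.7 15
python3 - <<'E'
from h import *
import cv2
delta([.574,-.262,.02],2.974)
im=arm.grab_frame("wrist"); cv2.imwrite("pics/w2.png",im[:,:,::-1])
for q in ["cup_small","cup_wide"]: print(q,[(np.round(d["centre"],4).tolist(),round(d["confidence"],2)) for d in arm.mark_of("wrist",q)])
E
```

```text
t: 2.5
eef_pos: [0.5756, -0.2608, 0.1992]
ee_rot: [-3.142, -0.0, 2.976]
force: [0.4, -0.7, -0.4]
width: 0.0872
gripper_force: 0.0
t 2.5 pos [ 0.5756 -0.2608  0.1992] rot [-3.142 -0.     2.976] q6 -1.62 | d cm [ 0.13 -0.15 17.92] w deg [-0.  -0.   0.1]
cup_small [([0.5726, -0.2603, -0.0033], 0.56)]
cup_wide [([0.4557, -0.2529, 0.0014], 0.72)]
```

```bash
cat >> h.py <<'E'
import cv2
from scipy.optimize import minimize
def fit(cam,q,r,z0,z1,p0):
    im=arm.grab_frame(cam); C=arm.calibration(cam); ms=arm.masks_of(cam,q)
    T=np.linalg.inv(C["world_from_camera"]); a=np.linspace(0,2*np.pi,60,endpoint=False); S=4
    def hull(p):
        P=np.array([[p[0]+r*np.cos(t),p[1]+r*np.sin(t),z] for z in (z0,z1) for t in a])@T[:3,:3].T+T[:3,3]
        uv=P[:,:2]/P[:,2:]*[C["fx"],C["fy"]]+[C["cx"],C["cy"]]
        return cv2.convexHull(((uv+.5)*S).astype(np.float32).round().astype(np.int32))
    for m in ms:
        M=cv2.resize(m["pixels"].astype(np.uint8),None,fx=S,fy=S,interpolation=cv2.INTER_NEAREST)
        def iou(p):
            I=np.zeros_like(M); cv2.fillConvexPoly(I,hull(p),1); return -(I&M).sum()/max(1,(I|M).sum())
        b=minimize(iou,p0,method="Nelder-Mead",options=dict(initial_simplex=np.array(p0)+np.array([[-.006,-.004],[.006,-.004],[0,.007]])))
        print(cam,q,"conf",round(m["confidence"],2),"xy",b.x.round(4),"iou",round(-b.fun,3))
    return im
E
python3 - <<'E'
from h import *
im=fit("wrist","cup_small",.022,0,.046,[.5735,-.2617])
cv2.imwrite("pics/w2b.png",im[:,:,::-1])
fit("top","cup_small",.022,0,.046,[.5735,-.2617])
E
```

```text
wrist cup_small conf 0.83 xy [ 0.614 -0.219] iou -0.0
top cup_small conf 0.55 xy [ 0.5675 -0.2657] iou -0.0h.py:24: RuntimeWarning: overflow encountered in scalar negative
  I=np.zeros_like(M); cv2.fillConvexPoly(I,hull(p),1); return -(I&M).sum()/max(1,(I|M).sum())
```

View pics/w2b.png

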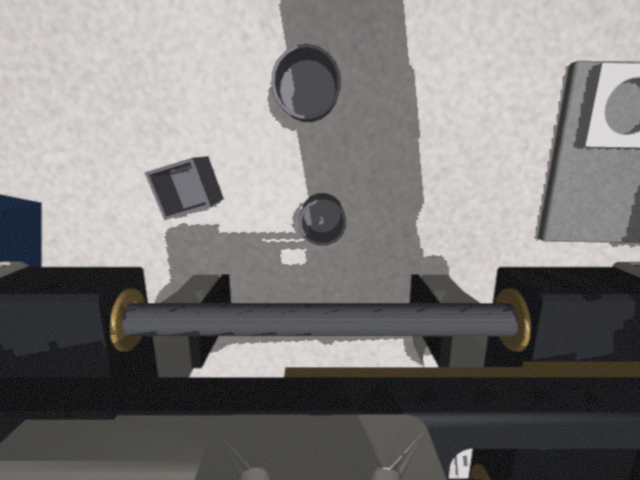

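The wrist view shows the small cup fully visible at (322,218), between the fingers. The wide cup is at (306,83) and the square one at (184,187), both clear of them. The fit failed on an unsigned overflow, so I'll fix that.

```bash
sed -i 's/return -(I&M).sum()/return -float((I\&M).sum())/; s/max(1,(I|M).sum())/max(1.0,float((I|M).sum()))/' h.py
python3 - <<'E'
from h import *
fit("wrist","cup_small",.022,0,.046,[.5735,-.2617])
fit("top","cup_small",.022,0,.046,[.5735,-.2617])
fit("top","cap",.024,.062,.094,[.549,.187])
marks("top",["seat","neck","stand"])
marks("wrist",["seat"])
delta([.573,-.261,.019],2.974)
E
```

```text
wrist cup_small conf 0.65 xy [ 0.573  -0.2613] iou 0.932
top cap conf 0.84 xy [0.543 0.183] iou 0.0
top cap conf 0.73 xy [0.548  0.1859] iou 0.948
top cap conf 0.66 xy [0.543 0.183] iou 0.0
top cap conf 0.62 xy [0.543 0.183] iou 0.0
top seat [([0.5188, 0.0277, 0.0129], 0.97)]
top neck [([0.5474, 0.1857, 0.0621], 0.92)]
top stand [([0.533, 0.1063, -0.0009], 0.72)]
wrist seat [([0.5209, 0.0278, 0.0103], 0.75)]
t 3.45 pos [ 0.5744 -0.2623  0.1995] rot [-3.142 -0.     2.974] q6 -1.62 | d cm [ 0.16  0.11 18.05] w deg [-0. -0.  0.]
```

```bash
python3 -m crank '[{"dx":0.1,"dy":0.1,"dz":2.0,"wx":0.0,"wy":0.0,"wz":0.0},{"dx":0.1,"dy":0.1,"dz":5.0,"wx":0.0,"wy":0.0,"wz":0.0},{"dx":0.1,"dy":0.1,"dz":8.0,"wx":0.0,"wy":0.0,"wz":0.0},{"dx":0.1,"dy":0.1,"dz":11.0,"wx":0.0,"wy":0.0,"wz":0.0},{"dx":0.1,"dy":0.1,"dz":14.0,"wx":0.0,"wy":0.0,"wz":0.0},{"dx":0.1,"dy":0.1,"dz":16.0,"wx":0.0,"wy":0.0,"wz":0.0},{"dx":0.1,"dy":0.1,"dz":17.5,"wx":0.0,"wy":0.0,"wz":0.0},{"dx":0.1,"dy":0.1,"dz":18.0,"wx":0.0,"wy":0.0,"wz":0.0},{"dx":0.1,"dy":0.1,"dz":18.0,"wx":0.0,"wy":0.0,"wz":0.0},{"dx":0.1,"dy":0.1,"dz":18.0,"wx":0.0,"wy":0.0,"wz":0.0}]'
python3 -m crank '[{"dx":0.0,"dy":0.0,"dz":0.0,"wx":0.0,"wy":0.0,"wz":0.0},{"dx":0.0,"dy":0.0,"dz":0.0,"wx":0.0,"wy":0.0,"wz":0.0},{"dx":0.0,"dy":0.0,"dz":0.0,"wx":0.0,"wy":0.0,"wz":0.0},{"dx":0.0,"dy":0.0,"dz":0.0,"wx":0.0,"wy":0.0,"wz":0.0},{"dx":0.0,"dy":0.0,"dz":0.0,"wx":0.0,"wy":0.0,"wz":0.0},{"dx":0.0,"dy":0.0,"dz":0.0,"wx":0.0,"wy":0.0,"wz":0.0},{"dx":0.0,"dy":0.0,"dz":0.0,"wx":0.0,"wy":0.0,"wz":0.0},{"dx":0.0,"dy":0.0,"dz":0.0,"wx":0.0,"wy":0.0,"wz":0.0},{"dx":0.0,"dy":0.0,"dz":0.0,"wx":0.0,"wy":0.0,"wz":0.0},{"dx":0.0,"dy":0.0,"dz":0.0,"wx":0.0,"wy":0.0,"wz":0.0}]' 3.5 12
python3 -c "
from h import *
delta([.5205,.028,.15],2.970)"
```

```text
t: 4.7
eef_pos: [0.5742, -0.2613, 0.0205]
ee_rot: [-3.142, 0.001, 2.974]
force: [-0.1, 0.5, -0.3]
width: 0.0868
gripper_force: 0.0
t: 5.95
eef_pos: [0.5736, -0.2612, 0.0196]
ee_rot: [3.142, -0.0, 2.974]
force: [-0.5, 0.3, 0.6]
width: 0.0436
gripper_force: 12.0
t 5.95 pos [ 0.5736 -0.2612  0.0196] rot [ 3.142 -0.     2.974] q6 -1.62 | d cm [ 10.05  27.63 -13.04] w deg [ 0.  -0.   0.3]
```

```bash
python3 -m crank '[{"dx":0.0,"dy":0.0,"dz":-2.0,"wx":0.0,"wy":0.0,"wz":0.0},{"dx":0.0,"dy":0.0,"dz":-5.0,"wx":0.0,"wy":0.0,"wz":0.0},{"dx":0.5,"dy":1.5,"dz":-8.5,"wx":0.0,"wy":0.0,"wz":0.0},{"dx":2.0,"dy":5.0,"dz":-11.0,"wx":0.0,"wy":0.0,"wz":0.0},{"dx":4.0,"dy":10.0,"dz":-12.0,"wx":0.0,"wy":0.0,"wz":0.0},{"dx":5.5,"dy":15.0,"dz":-12.0,"wx":0.0,"wy":0.0,"wz":0.0},{"dx":7.5,"dy":20.0,"dz":-12.0,"wx":0.0,"wy":0.0,"wz":0.0},{"dx":9.0,"dy":24.5,"dz":-12.0,"wx":0.0,"wy":0.0,"wz":0.0},{"dx":9.8,"dy":27.0,"dz":-12.0,"wx":0.0,"wy":0.0,"wz":0.0},{"dx":10.0,"dy":27.6,"dz":-12.0,"wx":0.0,"wy":0.0,"wz":0.3}]'
python3 - <<'E'
from h import *
marks("wrist",["seat","cup_small"])
cv2.imwrite("pics/w3.png",arm.grab_frame("wrist")[:,:,::-1])
for c in ("top","scene"): marks(c,["seat","cup_small"])
delta([.5205,.028,.05],2.970)
E
```

```text
t: 7.2
eef_pos: [0.5208, 0.0291, 0.1398]
ee_rot: [3.141, 0.0, 2.971]
force: [0.5, -0.8, -0.6]
width: 0.0435
gripper_force: 12.0
wrist seat []
wrist cup_small [([0.5204, 0.0292, 0.1202], 0.56)]
top seat [([0.5202, 0.0275, 0.0148], 0.77)]
top cup_small []
scene seat [([0.5178, 0.0295, 0.0093], 0.82)]
scene cup_small [([0.5212, 0.0246, 0.125], 0.59)]
t 7.7 pos [0.521  0.027  0.1395] rot [-3.141 -0.     2.968] q6 -2.17 | d cm [0.07 0.09 8.95] w deg [-0.  -0.  -0.1]
```

View pics/w3.png

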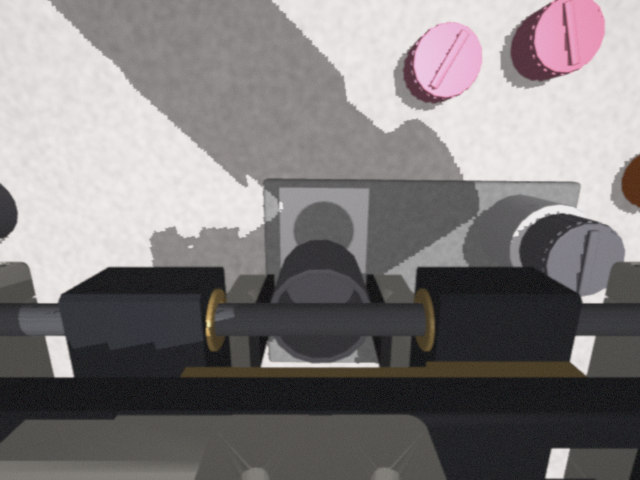

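The wrist view shows the upright cup held over the stand. The collar's near edge runs at row 188 from column 281 to 369, the recess sits around (324,228), and the cap is at (585,260). I'll project those collar corners and recess edges to check the seat.

Run:
```python
from h import *
C=arm.calibration("wrist"); W=C["world_from_camera"]
g=cv2.cvtColor(cv2.imread("pics/w3.png"),cv2.COLOR_BGR2GRAY)
def ray(u,v,z):
    d=W[:3,:3]@[(u-C["cx"])/C["fx"],(v-C["cy"])/C["fy"],1]; return W[:3,3]+d*(z-W[2,3])/d[2]
print(g[228,260:390:2]); print(g[180:240:2,324]); print(g[192,270:380:2])
a,b=ray(281,188,.024),ray(369,188,.024); x=np.array([np.cos(-.172),np.sin(-.172)])
print("edge",a,b,np.linalg.norm(a-b),"seat",((a+b)/2)[:2]+.035*x)
l,r,t=[ray(*p,.024)[:2] for p in((293,228),(355,228),(323,202))]
print("recess",l,r,t, "seat from near edge", t+.024*x,"mid",(l+r)/2,np.linalg.norm(l-r))
```

```text
[141 140 110  91  94  97  95  97  97  98 135 152 152 151 150 150 144 110
  92  91  96  96  95  93  95  97  95  94  96  96  96 101 100  97  92  91
  92  92  89  96  94  96  97  97  94  95 103 139 152 154 151 151 152 144
 100  91  95  89  97  94  93  94  96  93  94]
[ 77  91  98  97 143 153 154 153 155 152 145 101  94  91  96  89  92  92
  93  93  96  94  94  95 100  99  98  94  93  89]
[129  95  98  98 108 151 156 155 153 156 155 154 157 157 153 155 154 155
 154 153 156 155 154 153 152 151 155 154 156 156 154 153 153 153 154 155
 152 154 155 155 153 150 155 153 152 155 153 154 154 139  95  97  97  97
  92]
edge [0.47914536 0.00307983 0.024     ] [0.49099152 0.0705938  0.024     ] 0.06854536417031971 seat [0.519552   0.03084645]
recess [0.51216196 0.00613597] [0.52076357 0.05513877] [0.49562006 0.03342771] seat from near edge [0.51926592 0.02932004] mid [0.51646276 0.03063737] 0.04975200955725609
```

```bash
python3 -m crank '[{"dx":0.1,"dy":0.1,"dz":2.0,"wx":0.0,"wy":0.0,"wz":0.0},{"dx":0.1,"dy":0.1,"dz":4.5,"wx":0.0,"wy":0.0,"wz":0.0},{"dx":0.1,"dy":0.1,"dz":7.0,"wx":0.0,"wy":0.0,"wz":0.0},{"dx":0.1,"dy":0.1,"dz":8.5,"wx":0.0,"wy":0.0,"wz":0.0},{"dx":0.1,"dy":0.1,"dz":9.0,"wx":0.0,"wy":0.0,"wz":0.0},{"dx":0.1,"dy":0.1,"dz":9.3,"wx":0.0,"wy":0.0,"wz":0.0},{"dx":0.1,"dy":0.1,"dz":9.5,"wx":0.0,"wy":0.0,"wz":0.0},{"dx":0.1,"dy":0.1,"dz":9.7,"wx":0.0,"wy":0.0,"wz":0.0},{"dx":0.1,"dy":0.1,"dz":9.9,"wx":0.0,"wy":0.0,"wz":0.0},{"dx":0.1,"dy":0.1,"dz":9.9,"wx":0.0,"wy":0.0,"wz":0.0}]'
```

```text
t: 8.95
eef_pos: [0.5201, 0.0288, 0.0405]
ee_rot: [-3.142, -0.0, 2.969]
force: [0.4, -0.8, 0.1]
width: 0.0436
gripper_force: 12.0
```

The cup's underside is already below the collar top with no force, so it is entering the recess. I'll go on down.

```bash
python3 -m crank '[{"dx":0.0,"dy":0.0,"dz":0.15,"wx":0.0,"wy":0.0,"wz":0.0},{"dx":0.0,"dy":0.0,"dz":0.3,"wx":0.0,"wy":0.0,"wz":0.0},{"dx":0.0,"dy":0.0,"dz":0.45,"wx":0.0,"wy":0.0,"wz":0.0},{"dx":0.0,"dy":0.0,"dz":0.6,"wx":0.0,"wy":0.0,"wz":0.0},{"dx":0.0,"dy":0.0,"dz":0.7,"wx":0.0,"wy":0.0,"wz":0.0},{"dx":0.0,"dy":0.0,"dz":0.8,"wx":0.0,"wy":0.0,"wz":0.0},{"dx":0.0,"dy":0.0,"dz":0.83,"wx":0.0,"wy":0.0,"wz":0.0},{"dx":0.0,"dy":0.0,"dz":0.86,"wx":0.0,"wy":0.0,"wz":0.0},{"dx":0.0,"dy":0.0,"dz":0.88,"wx":0.0,"wy":0.0,"wz":0.0},{"dx":0.0,"dy":0.0,"dz":0.88,"wx":0.0,"wy":0.0,"wz":0.0}]'
```

```text
t: 10.2
eef_pos: [0.5202, 0.0289, 0.0318]
ee_rot: [3.141, 0.0, 2.969]
force: [-1.0, 2.2, 1.3]
width: 0.0437
gripper_force: 12.0
```

```bash
python3 -m crank '[{"dx":0.0,"dy":0.0,"dz":0.0,"wx":0.0,"wy":0.0,"wz":0.0},{"dx":0.0,"dy":0.0,"dz":0.0,"wx":0.0,"wy":0.0,"wz":0.0},{"dx":0.0,"dy":0.0,"dz":0.0,"wx":0.0,"wy":0.0,"wz":0.0},{"dx":0.0,"dy":0.0,"dz":0.0,"wx":0.0,"wy":0.0,"wz":0.0},{"dx":0.0,"dy":0.0,"dz":0.0,"wx":0.0,"wy":0.0,"wz":0.0},{"dx":0.0,"dy":0.0,"dz":-1.0,"wx":0.0,"wy":0.0,"wz":0.0},{"dx":0.0,"dy":0.0,"dz":-3.5,"wx":0.0,"wy":0.0,"wz":0.0},{"dx":0.0,"dy":0.0,"dz":-7.0,"wx":0.0,"wy":0.0,"wz":0.0},{"dx":0.0,"dy":0.0,"dz":-11.0,"wx":0.0,"wy":0.0,"wz":0.0},{"dx":0.0,"dy":0.0,"dz":-14.0,"wx":0.0,"wy":0.0,"wz":0.0}]' 8.0 12
python3 - <<'E'
from h import *
marks("wrist",["cup_small","cap"])
cv2.imwrite("pics/w4.png",arm.grab_frame("wrist")[:,:,::-1])
for c in ("top","scene"):
  marks(c,["cup_small"])
  fit(c,"cap",.024,.062,.094,[.548,.186])
delta([.548,.186,.16],-2.4); print(arm.get_state()["q"].round(2))
E
```

```text
t: 11.45
eef_pos: [0.5205, 0.0288, 0.1744]
ee_rot: [3.141, 0.002, 2.969]
force: [0.4, 0.3, -0.4]
width: 0.0801
gripper_force: 0.0
wrist cup_small [([0.5193, 0.0339, 0.0078], 0.85)]
wrist cap [([0.5274, 0.3023, 0.0022], 0.91), ([0.4091, 0.1354, -0.0024], 0.89), ([0.5506, 0.197, 0.0633], 0.82), ([0.4152, 0.2171, 0.0002], 0.72)]
top cup_small [([0.5217, 0.0291, 0.01], 0.66)]
top cap conf 0.66 xy [0.542 0.182] iou 0.0
top cap conf 0.64 xy [0.542 0.182] iou 0.0
scene cup_small [([0.5216, 0.0277, 0.0146], 0.95)]
scene cap conf 0.97 xy [0.4676 0.1589] iou 0.811
scene cap conf 0.91 xy [0.542 0.182] iou 0.0
scene cap conf 0.78 xy [0.5508 0.1885] iou 0.928
scene cap conf 0.68 xy [0.542 0.182] iou 0.0
t 12.05 pos [0.5199 0.0287 0.1712] rot [-3.141e+00 -1.000e-03  2.969e+00] q6 -2.18 | d cm [-0.07 15.98  1.11] w deg [ -0.   -0.1 -52.4]
[ 0.43  0.15 -0.4  -0.   -1.02 -2.18]
```

View pics/w4.png

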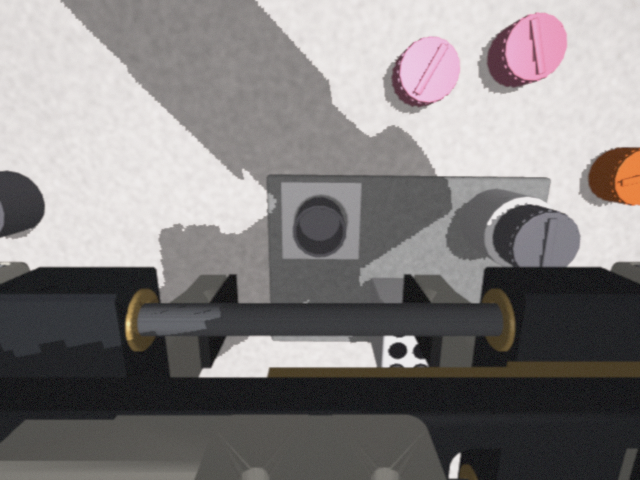

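The cup stands upright in the recess at (320,224), well centred. The grey cap is at (545,240), with the look-alikes apart. Next I go over the cap.

```bash
python3 -m crank '[{"dx":0.0,"dy":1.0,"dz":0.0,"wx":0.0,"wy":0.0,"wz":-8.0},{"dx":0.0,"dy":3.0,"dz":0.0,"wx":0.0,"wy":0.0,"wz":-17.0},{"dx":0.0,"dy":5.0,"dz":0.0,"wx":0.0,"wy":0.0,"wz":-27.0},{"dx":-0.1,"dy":8.0,"dz":0.0,"wx":0.0,"wy":0.0,"wz":-37.0},{"dx":-0.1,"dy":10.5,"dz":0.0,"wx":0.0,"wy":0.0,"wz":-47.0},{"dx":-0.1,"dy":13.0,"dz":0.0,"wx":0.0,"wy":0.0,"wz":-57.0},{"dx":-0.1,"dy":14.5,"dz":0.0,"wx":0.0,"wy":0.0,"wz":-67.0},{"dx":-0.1,"dy":15.5,"dz":0.0,"wx":0.0,"wy":0.0,"wz":-75.0},{"dx":-0.1,"dy":16.0,"dz":0.0,"wx":0.0,"wy":0.0,"wz":-80.0},{"dx":-0.1,"dy":16.0,"dz":0.0,"wx":0.0,"wy":0.0,"wz":-81.0}]' 8.7
python3 - <<'E'
from h import *
im=fit("wrist","cap",.024,.062,.094,[.549,.187]); cv2.imwrite("pics/w5.png",im[:,:,::-1])
delta([.549,.187,.068],-1.9); print(arm.get_state()["q"].round(2))
E
```

```text
t: 13.3
eef_pos: [0.5485, 0.1865, 0.1713]
ee_rot: [3.141, -0.001, -1.9]
force: [0.3, -0.1, 0.1]
width: 0.087
gripper_force: 0.0
wrist cap conf 0.87 xy [0.543 0.183] iou 0.0
wrist cap conf 0.66 xy [0.543 0.183] iou 0.0
wrist cap conf 0.61 xy [0.5479 0.1867] iou 0.973
wrist cap conf 0.61 xy [0.543 0.183] iou 0.0
t 13.4 pos [0.5485 0.1861 0.1715] rot [ 3.141 -0.    -1.902] q6 -1.0 | d cm [-0.11 -0.02 10.35] w deg [ 0.  -0.  -0.1]
[ 0.66  0.24 -0.28 -0.   -1.04 -1.  ]
```

View pics/w5.png

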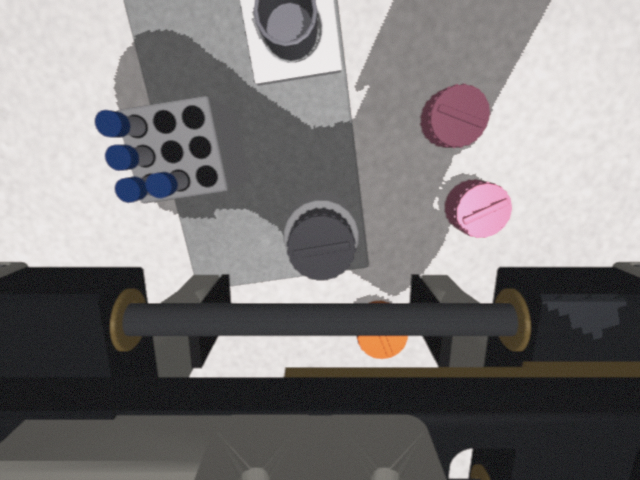

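The cap is centred at (321,243) under the open fingers, and the tube block and pink caps are clear of them. The silhouette fit puts the cap within a millimetre of the TCP, so I'll go straight down and grip.

```bash
python3 -m crank '[{"dx":0.0,"dy":0.0,"dz":1.5,"wx":0.0,"wy":0.0,"wz":0.0},{"dx":0.0,"dy":0.0,"dz":3.5,"wx":0.0,"wy":0.0,"wz":0.0},{"dx":0.0,"dy":0.0,"dz":5.5,"wx":0.0,"wy":0.0,"wz":0.0},{"dx":0.0,"dy":0.0,"dz":7.5,"wx":0.0,"wy":0.0,"wz":0.0},{"dx":0.0,"dy":0.0,"dz":9.0,"wx":0.0,"wy":0.0,"wz":0.0},{"dx":0.0,"dy":0.0,"dz":10.0,"wx":0.0,"wy":0.0,"wz":0.0},{"dx":0.0,"dy":0.0,"dz":10.2,"wx":0.0,"wy":0.0,"wz":0.0},{"dx":0.0,"dy":0.0,"dz":10.2,"wx":0.0,"wy":0.0,"wz":0.0},{"dx":0.0,"dy":0.0,"dz":10.2,"wx":0.0,"wy":0.0,"wz":0.0},{"dx":0.0,"dy":0.0,"dz":10.2,"wx":0.0,"wy":0.0,"wz":0.0}]'
python3 -m crank '[{"dx":0.0,"dy":0.0,"dz":0.0,"wx":0.0,"wy":0.0,"wz":0.0},{"dx":0.0,"dy":0.0,"dz":0.0,"wx":0.0,"wy":0.0,"wz":0.0},{"dx":0.0,"dy":0.0,"dz":0.0,"wx":0.0,"wy":0.0,"wz":0.0},{"dx":0.0,"dy":0.0,"dz":0.0,"wx":0.0,"wy":0.0,"wz":0.0},{"dx":0.0,"dy":0.0,"dz":0.0,"wx":0.0,"wy":0.0,"wz":0.0},{"dx":0.0,"dy":0.0,"dz":0.0,"wx":0.0,"wy":0.0,"wz":0.0},{"dx":0.0,"dy":0.0,"dz":0.0,"wx":0.0,"wy":0.0,"wz":0.0},{"dx":0.0,"dy":0.0,"dz":0.0,"wx":0.0,"wy":0.0,"wz":0.0},{"dx":0.0,"dy":0.0,"dz":0.0,"wx":0.0,"wy":0.0,"wz":0.0},{"dx":0.0,"dy":0.0,"dz":0.0,"wx":0.0,"wy":0.0,"wz":0.0}]' 4.0 25
python3 -c "
from h import *
s=arm.get_state();print(s['force'],s['moment'],s['ee_rot'],s['q'][5])"
```

```text
t: 14.65
eef_pos: [0.5489, 0.1864, 0.0703]
ee_rot: [-3.141, 0.001, -1.9]
force: [-0.5, 0.8, 0.9]
width: 0.0874
gripper_force: 0.0
t: 15.9
eef_pos: [0.5485, 0.1862, 0.0697]
ee_rot: [3.142, -0.0, -1.9]
force: [-0.5, -0.3, 0.4]
width: 0.0476
gripper_force: 25.0
[-0.50551891 -0.29476354  0.39734735] [0.05710007 0.31197413 0.02915776] [ 3.14150915e+00 -3.20283123e-05 -1.90039278e+00] -0.9942420102149031
```

Gripped. Now a small trial turn, counter-clockwise from above (tool wz negative).

```bash
python3 -m crank '[{"dx":0.0,"dy":0.0,"dz":0.0,"wx":0.0,"wy":0.0,"wz":-2.0},{"dx":0.0,"dy":0.0,"dz":0.0,"wx":0.0,"wy":0.0,"wz":-4.0},{"dx":0.0,"dy":0.0,"dz":0.0,"wx":0.0,"wy":0.0,"wz":-6.0},{"dx":0.0,"dy":0.0,"dz":0.0,"wx":0.0,"wy":0.0,"wz":-8.0},{"dx":0.0,"dy":0.0,"dz":0.0,"wx":0.0,"wy":0.0,"wz":-10.0},{"dx":0.0,"dy":0.0,"dz":0.0,"wx":0.0,"wy":0.0,"wz":-12.0},{"dx":0.0,"dy":0.0,"dz":0.0,"wx":0.0,"wy":0.0,"wz":-14.0},{"dx":0.0,"dy":0.0,"dz":0.0,"wx":0.0,"wy":0.0,"wz":-14.0},{"dx":0.0,"dy":0.0,"dz":0.0,"wx":0.0,"wy":0.0,"wz":-14.0},{"dx":0.0,"dy":0.0,"dz":0.0,"wx":0.0,"wy":0.0,"wz":-14.0}]'
python3 -c "
from h import *
s=arm.get_state();print(s['force'],s['moment'],s['ee_rot'],s['q'][5],s['joint_efforts'][5])"
```

```text
t: 17.15
eef_pos: [0.5486, 0.1859, 0.0697]
ee_rot: [3.142, -0.0, -1.656]
force: [2.4, -4.2, -2.2]
width: 0.0469
gripper_force: 25.0
[ 2.40507398 -4.18536749 -2.24751811] [-1.51151381 -1.03088346 -0.7771977 ] [ 3.14150578e+00 -4.96014979e-04 -1.65625995e+00] -0.7500694943628051 0.7667490094900131
```

Mz of -0.78 N·m means it resists this way. Now the other way, past the starting angle.

```bash
python3 -m crank '[{"dx":0.0,"dy":0.0,"dz":0.0,"wx":0.0,"wy":0.0,"wz":4.0},{"dx":0.0,"dy":0.0,"dz":0.0,"wx":0.0,"wy":0.0,"wz":8.0},{"dx":0.0,"dy":0.0,"dz":0.0,"wx":0.0,"wy":0.0,"wz":12.0},{"dx":0.0,"dy":0.0,"dz":0.0,"wx":0.0,"wy":0.0,"wz":16.0},{"dx":0.0,"dy":0.0,"dz":0.0,"wx":0.0,"wy":0.0,"wz":20.0},{"dx":0.0,"dy":0.0,"dz":0.0,"wx":0.0,"wy":0.0,"wz":24.0},{"dx":0.0,"dy":0.0,"dz":0.0,"wx":0.0,"wy":0.0,"wz":28.0},{"dx":0.0,"dy":0.0,"dz":0.0,"wx":0.0,"wy":0.0,"wz":30.0},{"dx":0.0,"dy":0.0,"dz":0.0,"wx":0.0,"wy":0.0,"wz":30.0},{"dx":0.0,"dy":0.0,"dz":0.0,"wx":0.0,"wy":0.0,"wz":30.0}]'
python3 - <<'E'
from h import *
s=arm.get_state();print(s['force'],s['moment'],s['ee_rot'],s['q'][5],s['joint_efforts'][5])
cv2.imwrite("pics/w6.png",cv2.resize(arm.grab_frame("wrist")[170:370,200:440,::-1],None,fx=3,fy=3))
E
```

```text
t: 18.4
eef_pos: [0.5479, 0.1862, 0.0697]
ee_rot: [3.141, -0.001, -2.178]
force: [-5.0, 0.4, 3.1]
width: 0.0472
gripper_force: 25.0
[-4.98967497  0.41793903  3.06307512] [-0.00674185  2.09712614  0.03217402] [ 3.14084655e+00 -8.73349852e-04 -2.17842259e+00] -1.2723187995998415 0.0002130413213308202
```

View pics/w6.png

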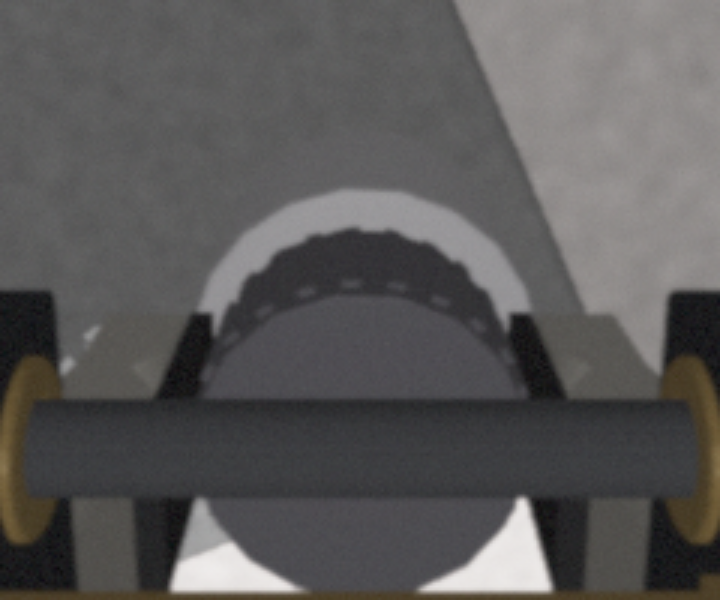

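The cap is held squarely, around (360,440) in the crop, with its rim on the bottle. Mz is about 0 this way, so the thread is left-handed and I go on clockwise. Allowing for the slip in the first trial, about 62° more should bring the cap to roughly 1.5 rad.

```bash
python3 -m crank '[{"dx":0.0,"dy":0.0,"dz":0.0,"wx":0.0,"wy":0.0,"wz":6.0},{"dx":0.0,"dy":0.0,"dz":0.0,"wx":0.0,"wy":0.0,"wz":13.0},{"dx":0.0,"dy":0.0,"dz":0.0,"wx":0.0,"wy":0.0,"wz":21.0},{"dx":0.0,"dy":0.0,"dz":0.0,"wx":0.0,"wy":0.0,"wz":29.0},{"dx":0.0,"dy":0.0,"dz":0.0,"wx":0.0,"wy":0.0,"wz":37.0},{"dx":0.0,"dy":0.0,"dz":0.0,"wx":0.0,"wy":0.0,"wz":45.0},{"dx":0.0,"dy":0.0,"dz":0.0,"wx":0.0,"wy":0.0,"wz":53.0},{"dx":0.0,"dy":0.0,"dz":0.0,"wx":0.0,"wy":0.0,"wz":59.0},{"dx":0.0,"dy":0.0,"dz":0.0,"wx":0.0,"wy":0.0,"wz":62.0},{"dx":0.0,"dy":0.0,"dz":0.0,"wx":0.0,"wy":0.0,"wz":62.0}]'
python3 - <<'E'
from h import *
s=arm.get_state();print(s['force'],s['moment'],s['ee_rot'],s['q'][5],s['joint_efforts'][5])
cv2.imwrite("pics/w7.png",cv2.resize(arm.grab_frame("top")[220:280,210:290,::-1],None,fx=8,fy=8,interpolation=cv2.INTER_CUBIC))
E
```

```text
t: 19.7
eef_pos: [0.5464, 0.1861, 0.0696]
ee_rot: [-3.141, -0.003, 3.022]
force: [-12.1, 1.7, 8.3]
width: 0.0472
gripper_force: 25.0
[-12.09801132   1.69552656   8.30327425] [ 0.74529453  4.49906419 -0.04704908] [-3.14062148 -0.00323518  3.02164471] -2.3551702508438095 -0.285599073395133
```

The turn was free (Mz about -0.05), but there is 12 N of side load from a slightly off-centre grip. I'll ease about 2 mm toward -x (tool +x), then lift a little to test.

```bash
python3 -m crank '[{"dx":0.1,"dy":0.0,"dz":0.0,"wx":0.0,"wy":0.0,"wz":0.0},{"dx":0.2,"dy":0.0,"dz":0.0,"wx":0.0,"wy":0.0,"wz":0.0},{"dx":0.2,"dy":0.0,"dz":0.0,"wx":0.0,"wy":0.0,"wz":0.0},{"dx":0.2,"dy":0.0,"dz":-0.1,"wx":0.0,"wy":0.0,"wz":0.0},{"dx":0.2,"dy":0.0,"dz":-0.2,"wx":0.0,"wy":0.0,"wz":0.0},{"dx":0.2,"dy":0.0,"dz":-0.3,"wx":0.0,"wy":0.0,"wz":0.0},{"dx":0.2,"dy":0.0,"dz":-0.4,"wx":0.0,"wy":0.0,"wz":0.0},{"dx":0.2,"dy":0.0,"dz":-0.5,"wx":0.0,"wy":0.0,"wz":0.0},{"dx":0.2,"dy":0.0,"dz":-0.6,"wx":0.0,"wy":0.0,"wz":0.0},{"dx":0.2,"dy":0.0,"dz":-0.6,"wx":0.0,"wy":0.0,"wz":0.0}]'
```

```text
t: 21.0
eef_pos: [0.5464, 0.1866, 0.0757]
ee_rot: [3.141, -0.0, 3.021]
force: [-3.6, 2.6, -2.6]
width: 0.0469
gripper_force: 25.0
```

It rises with almost no pull, so it is loose. Lifting about 10 cm.

```bash
python3 -m crank '[{"dx":0.0,"dy":0.0,"dz":-0.3,"wx":0.0,"wy":0.0,"wz":0.0},{"dx":0.0,"dy":0.0,"dz":-0.8,"wx":0.0,"wy":0.0,"wz":0.0},{"dx":0.0,"dy":0.0,"dz":-1.5,"wx":0.0,"wy":0.0,"wz":0.0},{"dx":0.0,"dy":0.0,"dz":-2.5,"wx":0.0,"wy":0.0,"wz":0.0},{"dx":0.0,"dy":0.0,"dz":-4.0,"wx":0.0,"wy":0.0,"wz":0.0},{"dx":0.0,"dy":0.0,"dz":-6.0,"wx":0.0,"wy":0.0,"wz":0.0},{"dx":0.0,"dy":0.0,"dz":-8.0,"wx":0.0,"wy":0.0,"wz":0.0},{"dx":0.0,"dy":0.0,"dz":-9.5,"wx":0.0,"wy":0.0,"wz":0.0},{"dx":0.0,"dy":0.0,"dz":-10.2,"wx":0.0,"wy":0.0,"wz":0.0},{"dx":0.0,"dy":0.0,"dz":-10.2,"wx":0.0,"wy":0.0,"wz":0.0}]'
python3 - <<'E'
from h import *
s=arm.get_state();print(s['force'],s['ee_rot'],s['eef_pos'],s['width'])
for c in ("scene","top"):
  marks(c,["cup_small","cap"])
cv2.imwrite("pics/s8.png",cv2.resize(arm.grab_frame("scene")[130:330,220:460,::-1],None,fx=3,fy=3))
E
```

```text
t: 22.25
eef_pos: [0.5467, 0.1865, 0.1782]
ee_rot: [3.141, 0.001, 3.021]
force: [-0.4, -0.2, -0.3]
width: 0.0471
gripper_force: 25.0
[-0.38816975 -0.17714817 -0.29143848] [3.14103202e+00 5.25774643e-04 3.02140076e+00] [0.54672631 0.18653572 0.17816185] 0.04712517654829235
scene cup_small [([0.5199, 0.0274, 0.014], 0.88)]
scene cap [([0.5217, 0.3056, -0.0009], 0.92), ([0.548, 0.1868, 0.1689], 0.65), ([0.4127, 0.1366, 0.0037], 0.45)]
top cup_small [([0.5214, 0.0292, 0.0113], 0.54)]
top cap [([0.523, 0.3109, -0.003], 0.81), ([0.4115, 0.139, 0.0004], 0.75), ([0.4123, 0.2146, -0.0006], 0.61)]
```

View pics/s8.png

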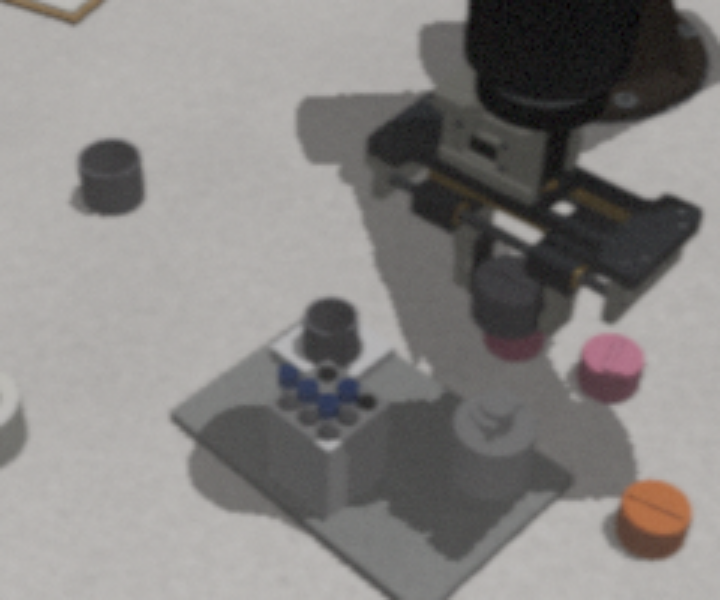

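The cap hangs level in the gripper at (507,295), above the bare bottle neck at (495,420). The cup sits in the recess at (330,335), and the look-alikes have not moved. Cap rim is at about 0.17 m, 10–11 cm above the shoulder, and the arm is still.

```bash
python3 -c "
from station import arm
print(arm.job_done())"
```

```text
the job is handed in; nothing more can be done
None
```

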